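Put the tall ink-roller sleeve on its spigot

TASK

Put the taller of the two loose ink-roller sleeves away: push it, standing upright, onto the taller of the two spigot stands until it sits fully home on the stand's round base, then let go. Guide it all the way down in the gripper, do not let it drop. Leave the shorter sleeve standing where it is.

Things in the scene. Friction and masses are not known exactly. Their poses are not given: they have to be found in the camera images.
- tall_sleeve: The tall roller sleeve: a rigid open tube, black rubber with a bright aluminium band at each end, 80 mm high, 46 mm outside diameter, 36 mm bore straight through, 5 mm wall, 0.13 to 0.25 kg. It stands loose and upright on the table. The origin is at its centre, half-way up on its axis; z is along the tube. Both ends are alike.
- short_sleeve: The short roller sleeve: the same tube but only 50 mm high, standing loose and upright on the table. Not to be moved. The origin is at its centre, half-way up on its axis; z is along the tube.
- tall_stand: The tall spigot stand, fixed: a steel disc 90 mm across and 15 mm thick with an upright 24 mm aluminium spigot at its centre, tapering over the last 18 mm to an 8 mm nose, tip 80 mm above the table. Origin: on the table under the disc's centre, z up the spigot. A sleeve fully home rests on the disc, a tall one with its centre 55 mm above the origin. The other stand (not listed) is alike, tip at 50 mm.
Mind the look-alikes: they are no part of the job. What is shaped like the tall_stand but pink is not meant.

How it is judged:
At the end, for the whole second after the job is handed in: The tall sleeve is on the tall spigot, its centre within 12 mm of the spigot's axis, its lower end within 8 mm of the disc, within 10 degrees of upright, released and at rest (horizontal distance between tall_sleeve and tall_stand below 0.012 m and z of tall_sleeve in the frame of tall_stand below 0.063 m and angle between the z axis of tall_sleeve and the z axis of tall_stand, either way round below 0.17 rad and contact force between tall_sleeve and the fingers below 0.1 N and linear speed of tall_sleeve below 0.02 m/s); the robot touches nothing.
It fails at once if the short sleeve is moved by more than 30 mm (distance of short_sleeve from where it was at the start of the episode above 0.03 m).
It fails at once if the tall sleeve is dropped: it goes faster than 0.45 m/s while around or just above the tall spigot (horizontal distance between tall_sleeve and tall_stand below 0.02 m and z of tall_sleeve in the frame of tall_stand below 0.13 m and linear speed of tall_sleeve above 0.45 m/s).
It also fails if it takes over 40 s, if anything falls off the work surface, if the arm or the gripper's body presses on something with over 40 N, if the wrist force passes 120 N, or if a joint passes its speed limit or range.

ROBOT

A 7-joint arm with a two-finger parallel gripper is mounted at the origin on the work surface. World frame = base frame: x ahead of the robot, y to its left, z up, the work surface at z = 0. Lengths are in m, angles in rad, forces in N, time in s.
With the tool pointing down it reaches from about 0.425 to 0.875 m from the base axis. Payload 8.4 kg.
Tool frame: the origin (TCP) lies where the fingers leave the gripper's body, on its centre line; the fingertips stand manip.finger_overhang ahead of it and the grasp point (between the pads) lies 54 mm ahead of it (manip.finger_overhang is the distance from the TCP to the fingertips, in m); z points along the fingers, y is the line along which they close (so a half turn about z gives the same grasp; the last joint's range is limited). The gripper opens to 85 mm and grips with 20 to 120 N. Pads are 22 mm wide; open, the fingers measure 114 mm over their backs; the gripper's body (76 mm by 85 mm) begins 54 mm behind the grasp point. The pads swing forward as they close: fully open they stand 13 mm farther back than shut.
Start: joints at [-1.393, 0.333, 0.04, 1.465, -0.013, 1.343, -0.059], TCP at [0.178, 0.625, 0.304] pointing down, gripper open.
Joint ranges: [-2.58, 2.58], [-0.38, 2.09], [-1.3, 1.39], [0.25, 2.4], [-1.5, 4.64], [0.08, 2.09], [-2.65, 2.65]. Speed limits (rad/s): [2.22, 2.22, 2.79, 2.79, 3.14, 3.14, 3.14].

INTERFACE

Orientations are given as a rotation vector (axis times angle).
In Python, from plant import manip gives the robot as it stands.
- The arm moves only by the tool carry_out, never from a script. Its argument "commands" is one flat list of numbers, 7 for each row, row after row: the shift along the tool's x, y, z in units of 40 mm (1.0 is 40 mm), then the turn, a rotation vector about the tool's x, y, z in units of 6 degrees (1.0 is 6 degrees), then the finger opening in mm, from 0 to 85.4. A call has 1 to 8 rows; each row is the pose to reach, as a shift and turn from the pose commanded when the call began, along the tool's axes at that moment; what a row does not reach only later rows make up. A row lasts 1/12 s, in which the tool goes at most 41.7 mm and 7.16 degrees, less where a joint would pass 70% of its speed; a pose out of reach is approached as far as the arm can. A call with a gripper value outside its range is refused whole. The fingers move at their own pace and stop on an object; "squeeze" is the grip in N (left out, the last holds). Time passes only in rows, so rows that repeat a pose let the fingers close. It gives the time, the measured TCP pose, the force, the opening and the grip force at its end, in the units of the state.
- manip.read_state(): the state, without advancing time (a new reading comes with each control period).
- manip.capture(name): name is "scene" or "top"; returns the picture (384x512x3 uint8, red, green, blue); there is no depth.
- manip.camera_info(name): a dict with "fx", "fy", "cx", "cy" (pixels), "k1" (the pictures are not rectified: a ray, as slopes to the right and down, at radius r is drawn at 1 + k1 r^2 times it, then the intrinsics apply), "R" (3x3) and "t" (3): a world point X has camera coordinates R X + t. Camera axes: x right, y down, z forward; pixel columns grow to the right and rows downward; lengths in m; the calibration is good to about 2 mm. A picture is of the moment at which its call begins. camera_info takes no time and is no camera call.
- manip.close_job(): hands the job in; it is judged then, once.
Trained networks look in the newest picture that a camera, given by its name, has taken for a name from the list of things; names that differ only in an ending like _2 or _b are one class to them, and where a whole thing is asked for, a point or a joint stands for the part that bears it (a point fixed in the world has none). Each returns a list of dicts, best first, with "conf" (0 to 1); they miss things now and then, are a little off and sometimes report something else, mostly with a low value. They report only what shows in the picture. A call takes as long as a camera call. They do not tell look-alikes from the thing itself.
- manip.spot_in(thing, camera): "xy" ([column, row] in pixels, amid what is visible of it).
- manip.masks_of(thing, camera): "pixels" (384x512 bool, what is visible of it) and "xy" ([column, row] in pixels, amid what is visible of it).
The state is a dict: "t": time; "joints": joint angles; "qvel": joint speeds; "effort": joint torques, N m; "eef_pos": TCP position; "eef_rot": TCP orientation; "contact_force": force on the tool from outside, world axes, zero at the start; "moment": the same for the moment, N m; "finger_gap": finger opening in m; "finger_force": force on a finger pad.
Only numpy, scipy, OpenCV 4.12 (cv2) and the standard library are available. Lean on these libraries where they do the work, as an engineer would, in place of code of your own. Each camera call takes 0.05 s, during which the arm holds its last target. There are 200 camera calls.

## Working session

There is one attempt and no reset: what is moved stays moved. The work goes in short steps, Python scripts to look and compute and a tool call to move; the robot and the scene stay as the last step left them, time stands still between calls to the robot, and variables do not carry over. Pictures are saved under pics/ and viewed, at most 10 in all, crops included, and the job is handed in when it is done.

Besides the shell and the picture viewer there is one more tool, called after "Call:" as name(argument=value, ...) on one line, values as JSON. carry_out: Moves the arm, as the interface text tells. Its arguments: {"type":"object","properties":{"commands":{"type":"array"},"squeeze":{"type":"number"}},"required":["commands"]}

```bash
mkdir -p pics; python3 - <<'E'
from plant import manip
import cv2,numpy as np
np.set_printoptions(precision=4,suppress=True)
ims=[]
for c in("scene","top"):
    im=manip.capture(c); cv2.imwrite(f"pics/{c}0.png",im[:,:,::-1])
    k=manip.camera_info(c); print(c,{a:np.round(b,4).tolist() for a,b in k.items()})
    for th in("tall_sleeve","short_sleeve","tall_stand"):
        print(th,[(np.round(d["xy"],1).tolist(),round(d["conf"],2)) for d in manip.spot_in(th,c)])
s=manip.read_state();print(s["t"],s["eef_pos"],s["eef_rot"],s["joints"],manip.finger_overhang,s["finger_gap"],s["contact_force"])
E
```

```text
scene {'fx': 493.0298, 'fy': 493.0298, 'cx': 262.6904, 'cy': 196.1172, 'k1': -0.2174, 'R': [[-0.6903, 0.7235, -0.0034], [0.5467, 0.5186, -0.6574], [-0.4738, -0.4557, -0.7535]], 't': [0.3288, -0.2182, 1.3708]}
tall_sleeve [([258.9, 244.6], 0.61)]
short_sleeve [([375.2, 296.6], 0.71)]
tall_stand [([270.6, 169.8], 0.78), ([221.5, 200.7], 0.69)]
top {'fx': 356.7469, 'fy': 356.7469, 'cx': 253.06, 'cy': 187.2152, 'k1': -0.1041, 'R': [[-0.0097, -0.9998, -0.0173], [-0.9886, 0.0122, -0.1498], [0.15, 0.0156, -0.9886]], 't': [0.0, 0.4673, 0.7744]}
tall_sleeve [([218.9, 143.6], 0.82)]
short_sleeve [([106.8, 173.5], 0.59)]
tall_stand [([288.6, 232.3], 0.84), ([288.6, 163.2], 0.81)]
0.4 [0.1776 0.6252 0.3038] [-0.4334 -3.1115  0.0005] [-1.3932  0.3333  0.0399  1.4655 -0.0134  1.3433 -0.0585] 0.0726 0.08536339469948297 [0.3554 0.5374 0.4089]
```

View pics/scene0.png

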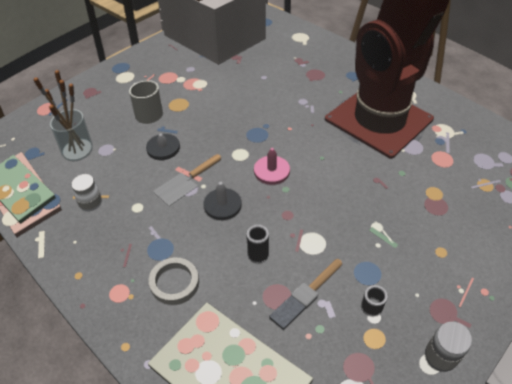

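View pics/top0.png

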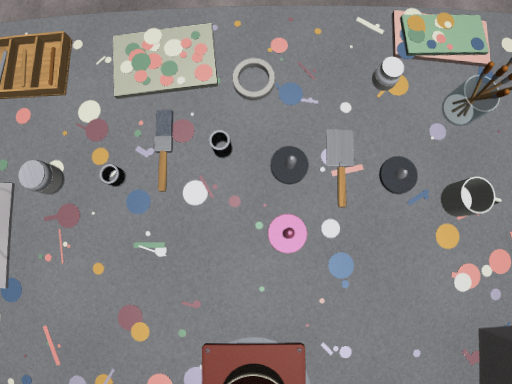

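The scene image shows these candidates:
- **Sleeves:** (258,243) looks tall and (374,300) short. The can at (448,347) and the mug at (147,101) are too large.
- **Stands:** black at (222,200), black at (163,146), and the pink look-alike at (272,168), which is excluded.

Next I'll take one close crop and measure the heights by triangulation.

```bash
python3 - <<'E'
import cv2,numpy as np
a=cv2.imread("pics/scene0.png");b=cv2.imread("pics/top0.png")
f=lambda im,x,y,w,h,s:cv2.resize(im[y:y+h,x:x+w],None,fx=s,fy=s,interpolation=cv2.INTER_CUBIC)
A=f(a,140,125,140,150,4) # 560x600
B1=f(b,200,120,60,50,4);B2=f(b,265,140,60,50,4);B3=f(b,370,150,60,50,4)
cv2.imwrite("pics/crop1.png",np.hstack([A,np.vstack([B1,B2,B3])]))
E
```

```text
(no output)
```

View pics/crop1.png

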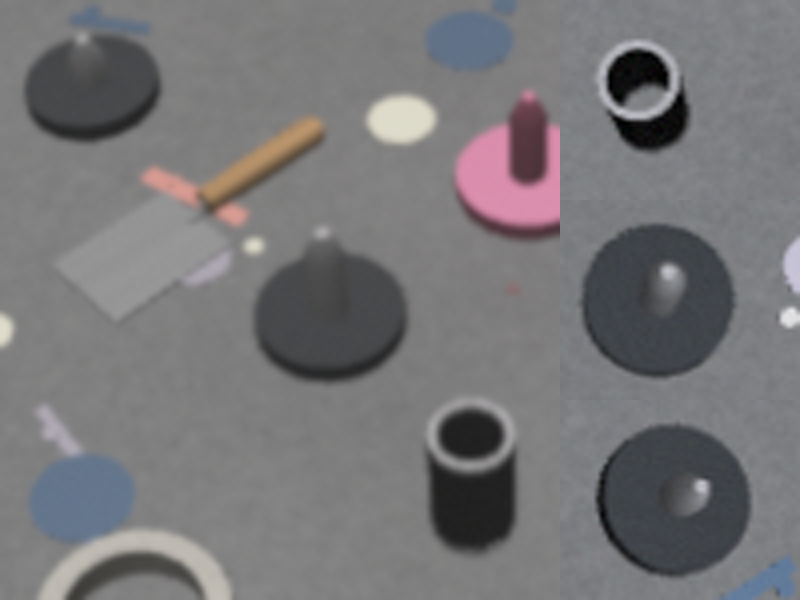

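The crop confirms the choice. The black stand at scene (222,202) has the tall spigot, with its tip at (220,182). The black stand at (163,146) is short. The tall sleeve's rim centre is at scene (257.4,233.6) and top (219.4,139.9).

```bash
cat > h.py <<'E'
from plant import manip
import numpy as np
from scipy.optimize import least_squares
from scipy.spatial.transform import Rotation as Ro
np.set_printoptions(precision=4,suppress=True)
C={c:manip.camera_info(c) for c in("scene","top")}
def proj(c,X):
    k=C[c];p=np.atleast_2d(X)@np.array(k["R"]).T+np.array(k["t"]);s=p[:,:2]/p[:,2:]
    s=s*(1+k["k1"]*(s**2).sum(1,keepdims=True))
    return s*[k["fx"],k["fy"]]+[k["cx"],k["cy"]]
def tri(a,b):
    r=least_squares(lambda X:np.r_[(proj("scene",X)-a)[0],(proj("top",X)-b)[0]],[.5,0,.05])
    return r.x,np.abs(r.fun).max()
def cyl(r,z0,z1):
    t=np.linspace(0,2*np.pi,48);return np.array([[r*np.cos(a),r*np.sin(a),z] for z in(z0,z1) for a in t])
E
python3 - <<'E'
from h import *
import cv2
for n,a,b in (("tip",(220.1,182.4),(291.6,156.9)),("disc",(222.4,202.1),(289.1,164.6)),("rim",(257.4,233.6),(219.4,139.9))): print(n,*tri(a,b))
# silhouettes: sleeve and disc
for c in C: manip.capture(c)
def bbox(pts): h=cv2.convexHull(pts.astype(np.float32)); m=cv2.moments(h); return np.array([m["m10"],m["m01"]])/m["m00"],m["m00"]
for th,P in(("tall_sleeve",cyl(.023,0,.08)),("tall_stand",np.vstack([cyl(.045,0,.015),cyl(.004,.08,.08)])),("short_sleeve",cyl(.023,0,.05))):
    M={c:manip.masks_of(th,c) for c in C}
    for c in C: print(th,c,[(np.argwhere(d["pixels"])[:,::-1].mean(0),int(d["pixels"].sum()),round(d["conf"],2)) for d in M[c]])
E
```

```text
tip [ 0.5243 -0.0884  0.0818] 0.920874905049601
disc [ 0.5226 -0.0888  0.0118] 0.7347659302068053
rim [0.5663 0.0689 0.0764] 0.7864987176740783
tall_sleeve scene [(array([257.6212, 243.7898]), 747, 0.71)]
tall_sleeve top [(array([220.7986, 143.4622]), 437, 0.74)]
tall_stand scene [(array([221.9493, 203.4057]), 1045, 0.97), (array([271.3638, 169.2842]), 929, 0.79)]
tall_stand top [(array([286.8706, 232.869 ]), 1206, 0.93), (array([288.9436, 164.7771]), 1117, 0.89)]
short_sleeve scene [(array([373.285 , 300.4452]), 593, 0.56), (array([257.3137, 243.6125]), 813, 0.27)]
short_sleeve top [(array([112.225 , 175.6111]), 360, 0.83)]
```

```bash
cat >> h.py <<'E'
def to(p):
    s=manip.read_state();R=Ro.from_rotvec(s["eef_rot"])
    u=R.inv().apply(np.array(p)-s["eef_pos"])/.04
    w=R.inv()*Ro.from_rotvec([-0.4334,-3.1115,0])
    print("t",s["t"],"pos",s["eef_pos"],"units",u,"turn",np.degrees(w.as_rotvec())/6,"F",s["contact_force"],"gap",s["finger_gap"],s["finger_force"])
E
python3 -c "
from h import *
to([.566,.069,.2])"
```

```text
t 0.8 pos [0.1776 0.6252 0.3039] units [-13.14   -10.7227   2.598 ] turn [-0.0002  0.0005 -0.0003] F [ 0.6942 -0.5196 -0.3585] gap 0.08546045646102962 0.0
```

Call:
carry_out(commands=[-0.8,-0.65,0,0,0,0,85,-1.6,-1.3,0,0,0,0,85,-2.4,-1.95,0,0,0,0,85,-3.2,-2.6,0,0,0,0,85,-4,-3.25,0,0,0,0,85,-4.8,-3.9,0,0,0,0,85,-5.6,-4.55,0,0,0,0,85,-6.2,-5.1,0,0,0,0,85])

```text
t: 1.47
eef_pos: [0.3623, 0.3582, 0.3042]
eef_rot: [0.437, 3.11, 0.001]
contact_force: [0.2, 0.7, 0.2]
finger_gap: 0.0848
finger_force: 0.0
```

```bash
python3 -c "
from h import *
to([.566,.069,.2])"
```

```text
t 1.4667 pos [0.3623 0.3582 0.3042] units [-6.8851 -5.5491  2.6071] turn [ 0.0043  0.0057 -0.0225] F [0.1794 0.7492 0.2213] gap 0.08483522349564077 0.0
```

Call:
carry_out(commands=[-0.9,-0.7,0.1,0,0,0,85,-1.8,-1.4,0.3,0,0,0,85,-2.7,-2.1,0.6,0,0,0,85,-3.5,-2.8,1,0,0,0,85,-4.3,-3.5,1.3,0,0,0,85,-5.1,-4.1,1.7,0,0,0,85,-5.8,-4.7,1.9,0,0,0,85,-6.3,-5.2,2,0,0,0,85])

```text
t: 2.13
eef_pos: [0.5444, 0.0946, 0.224]
eef_rot: [-0.432, -3.112, -0.0]
contact_force: [1.0, 1.5, 0.6]
finger_gap: 0.0854
finger_force: 0.0
```

Call:
carry_out(commands=[-0.3,-0.2,0.3,0,0,0,85,-0.6,-0.4,0.5,0,0,0,85,-0.6,-0.4,0.6,0,0,0,85,-0.6,-0.4,0.6,0,0,0,85,-0.6,-0.4,0.6,0,0,0,85])

```text
t: 2.55
eef_pos: [0.5621, 0.0749, 0.2008]
eef_rot: [-0.432, -3.111, -0.0]
contact_force: [-0.2, 0.4, -0.4]
finger_gap: 0.0851
finger_force: 0.0
```

```bash
python3 - <<'E'
from h import *
import cv2
to([.566,.069,.109])
a=manip.capture("scene")[:,:,::-1];b=manip.capture("top")[:,:,::-1]
f=lambda im,x,y,w,h,s:cv2.resize(np.ascontiguousarray(im[y:y+h,x:x+w]),None,fx=s,fy=s,interpolation=cv2.INTER_CUBIC)
cv2.imwrite("pics/c2.png",np.hstack([f(a,190,110,130,190,3),f(b,150,60,130,190,3)]))
E
```

```text
t 2.55 pos [0.5621 0.0749 0.2008] units [-0.1361 -0.1167  2.2947] turn [ 0.0013 -0.005   0.0077] F [-0.2499  0.3591 -0.3942] gap 0.0850555703763426 0.0
```

View pics/c2.png

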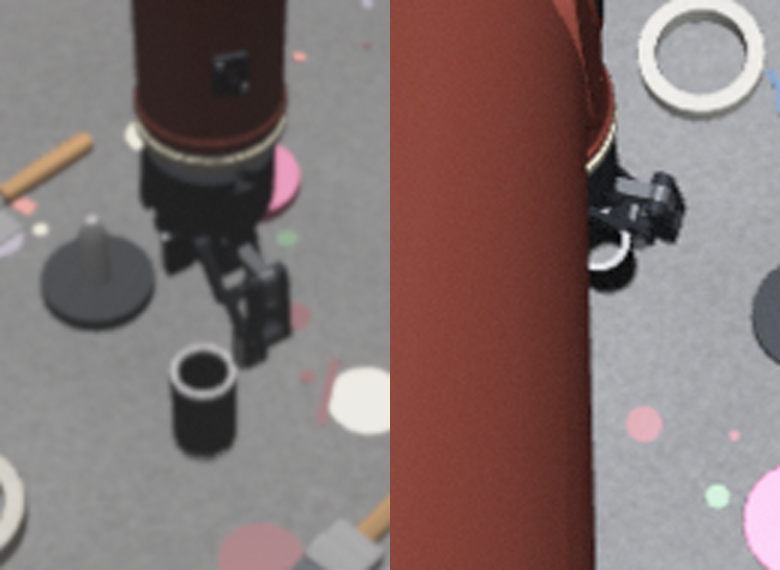

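```bash
python3 - <<'E'
from h import *
p=manip.read_state()["eef_pos"]
for s in(1,-1):
    q=p+s*.05*np.array([.273,.962,0])-[0,0,.062]
    print(q,(proj("scene",q)-[190,110])*3,(proj("top",q)-[150,60])*3)
E
```

```text
[0.5759 0.1234 0.1393] [[249.7339 367.2941]] [[116.4768 203.5072]]
[0.5486 0.0272 0.1393] [[172.4084 264.704 ]] [[257.3393 239.6866]]
```

The crop shows the open fingers straddling the sleeve rim at scene crop (203,370). The fingertips are where the projection puts them, so I'll descend and grip.

Call:
carry_out(commands=[-0.1,-0.1,0,0,0,0,85,-0.1,-0.1,0.5,0,0,0,85,-0.1,-0.1,1,0,0,0,85,-0.1,-0.1,1.5,0,0,0,85,-0.1,-0.1,1.9,0,0,0,85,-0.1,-0.1,2.2,0,0,0,85,-0.1,-0.1,2.3,0,0,0,85,-0.1,-0.1,2.3,0,0,0,85], squeeze=40)

```text
t: 3.32
eef_pos: [0.5649, 0.0691, 0.1082]
eef_rot: [-0.433, -3.111, 0.001]
contact_force: [-0.6, -0.6, 0.1]
finger_gap: 0.085
finger_force: 0.0
```

Call:
carry_out(commands=[0,0,0,0,0,0,60,0,0,0,0,0,0,52,0,0,0,0,0,0,48,0,0,0,0,0,0,40,0,0,0,0,0,0,40,0,0,0,0,0,0,40,0,0,0,0,0,0,40,0,0,0,0,0,0,40])

```text
t: 3.98
eef_pos: [0.5658, 0.0692, 0.1099]
eef_rot: [0.433, 3.11, 0.001]
contact_force: [-1.1, 0.4, 6.1]
finger_gap: 0.0446
finger_force: 40.5
```

```bash
python3 - <<'E'
from h import *
import cv2
to([.5235,-.0886,.23])
a=manip.capture("scene")[:,:,::-1]
m=manip.masks_of("tall_sleeve","scene");print([(d["xy"],d["conf"]) for d in m])
cv2.imwrite("pics/c3.png",cv2.resize(np.ascontiguousarray(a[140:290,180:330]),None,fx=3,fy=3))
E
```

```text
t 3.9833 pos [0.5658 0.0692 0.1099] units [-0.0645 -4.08   -3.0077] turn [ 0.0096  0.0124 -0.0007] F [-1.0973  0.3851  6.1038] gap 0.044608766225715635 40.5480570893269
[([254.8, 249.2], 0.8)]
```

View pics/c3.png

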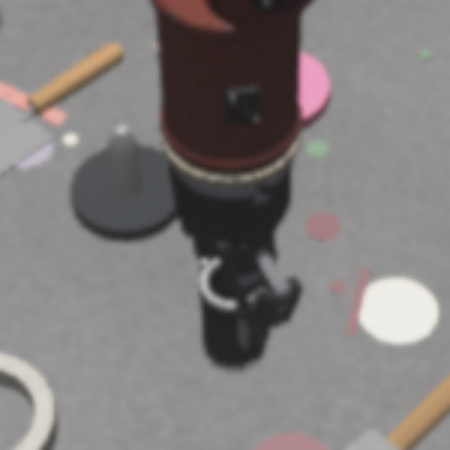

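The grip holds: 40 N at a 44.6 mm gap. The rim sits between the pads at crop (222,282). Next I'll lift and carry it over.

Call:
carry_out(commands=[0,0,-0.3,0,0,0,40,0,0,-0.8,0,0,0,40,0,0,-1.4,0,0,0,40,0,0,-2,0,0,0,40,0,0,-2.5,0,0,0,40,0,0,-2.9,0,0,0,40,0,0,-3,0,0,0,40,0,0,-3,0,0,0,40])

```text
t: 4.75
eef_pos: [0.5658, 0.0691, 0.2304]
eef_rot: [0.433, 3.109, 0.002]
contact_force: [0.5, -0.5, -2.2]
finger_gap: 0.0446
finger_force: 41.2
```

Call:
carry_out(commands=[0,-0.3,0,0,0,0,40,0,-0.9,0,0,0,0,40,0,-1.6,0,0,0,0,40,0,-2.3,0,0,0,0,40,-0.1,-3,0,0,0,0,40,-0.1,-3.6,0,0,0,0,40,-0.1,-4,0,0,0,0,40,-0.1,-4.1,0,0,0,0,40])

```text
t: 5.42
eef_pos: [0.5221, -0.094, 0.2275]
eef_rot: [-0.441, -3.108, 0.002]
contact_force: [0.0, 0.5, -1.2]
finger_gap: 0.0446
finger_force: 41.2
```

Call:
carry_out(commands=[0,0,0,0,0,0,40,0,0,0,0,0,0,40,0,0,0,0,0,0,40])

```text
t: 5.67
eef_pos: [0.5243, -0.0885, 0.2282]
eef_rot: [-0.431, -3.111, -0.0]
contact_force: [0.2, 0.4, -1.0]
finger_gap: 0.0445
finger_force: 41.2
```

```bash
python3 - <<'E'
from h import *
import cv2
to([.5235,-.0886,.23])
ims=[]
for c,(x,y) in (("scene",(150,80)),("top",(220,80))):
    a=manip.capture(c)[:,:,::-1]
    ims.append(cv2.resize(np.ascontiguousarray(a[y:y+145,x:x+130]),None,fx=3,fy=3,interpolation=cv2.INTER_CUBIC))
    print(c,[(d["xy"],d["conf"]) for d in manip.masks_of("tall_sleeve",c)])
cv2.imwrite("pics/c4.png",np.hstack(ims))
p=manip.read_state()["eef_pos"];
for z in(-.03,-.11): print("pred", proj("scene",p+[0,0,z]),proj("top",p+[0,0,z]))
E
```

```text
t 5.6667 pos [ 0.5243 -0.0885  0.2282] units [ 0.0193 -0.0068 -0.0444] turn [-0.0007 -0.0074  0.0152] F [ 0.2122  0.4115 -0.9961] gap 0.044473181843483936 41.17514528799802
scene [([214.9, 167.1], 0.58)]
top []
pred [[215.1031 143.7312]] [[296.7065 142.713 ]]
pred [[217.8054 170.6656]] [[292.7128 153.2747]]
```

View pics/c4.png

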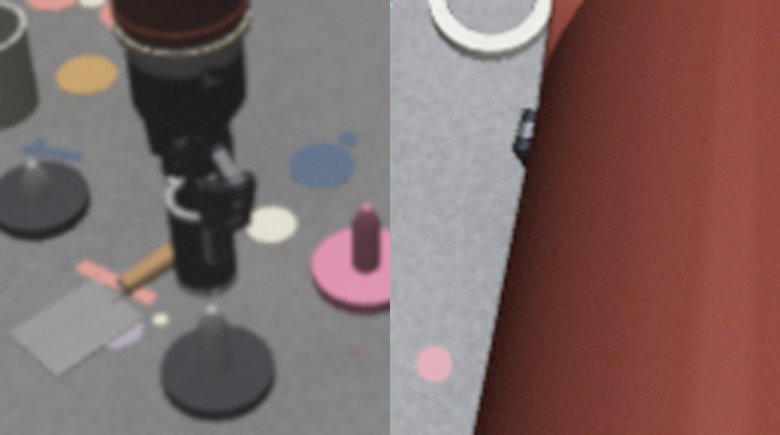

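The scene crop shows the sleeve upright, with its lower end centred near crop (204,278), right above the spigot tip at (212,308). The predicted column agrees. I'll lower it gently.

Call:
carry_out(commands=[0,0,0.2,0,0,0,40,0,0,0.4,0,0,0,40,0,0,0.6,0,0,0,40,0,0,0.8,0,0,0,40,0,0,1,0,0,0,40,0,0,1.2,0,0,0,40,0,0,1.3,0,0,0,40,0,0,1.3,0,0,0,40])

```text
t: 6.53
eef_pos: [0.5237, -0.0898, 0.1755]
eef_rot: [-0.433, -3.11, 0.001]
contact_force: [-0.1, 0.6, -1.9]
finger_gap: 0.0443
finger_force: 41.2
```

Call:
carry_out(commands=[0,0,0.2,0,0,0,40,0,0,0.4,0,0,0,40,0,0,0.5,0,0,0,40,0,0,0.6,0,0,0,40,0,0,0.7,0,0,0,40,0,0,0.8,0,0,0,40,0,0,0.8,0,0,0,40,0,0,0.8,0,0,0,40])

```text
t: 7.2
eef_pos: [0.5242, -0.0898, 0.1446]
eef_rot: [-0.434, -3.111, 0.0]
contact_force: [0.4, -0.2, -1.2]
finger_gap: 0.0449
finger_force: 41.2
```

Call:
carry_out(commands=[0,0,0.1,0,0,0,40,0,0,0.2,0,0,0,40,0,0,0.3,0,0,0,40,0,0,0.4,0,0,0,40,0,0,0.45,0,0,0,40,0,0,0.5,0,0,0,40,0,0,0.5,0,0,0,40,0,0,0.5,0,0,0,40])

```text
t: 7.87
eef_pos: [0.5243, -0.0899, 0.1249]
eef_rot: [0.434, 3.111, -0.0]
contact_force: [-1.2, 0.4, 1.5]
finger_gap: 0.0444
finger_force: 41.4
```

Call:
carry_out(commands=[0,0,0.03,0,0,0,40,0,0,0.06,0,0,0,40,0,0,0.06,0,0,0,40])

```text
t: 8.12
eef_pos: [0.5247, -0.0901, 0.1248]
eef_rot: [0.434, 3.111, 0.002]
contact_force: [-13.0, 2.0, 33.4]
finger_gap: 0.0444
finger_force: 44.2
```

Firm contact at exactly the expected height, so the sleeve is home. I'll relieve the load, open, and check.

Call:
carry_out(commands=[0,0,-0.05,0,0,0,40,0,0,-0.05,0,0,0,46,0,0,-0.05,0,0,0,50,0,0,-0.05,0,0,0,60,0,0,-0.05,0,0,0,75,0,0,-0.05,0,0,0,85,0,0,-0.05,0,0,0,85,0,0,-0.05,0,0,0,85])

```text
t: 8.78
eef_pos: [0.5242, -0.0898, 0.1242]
eef_rot: [-0.433, -3.111, 0.0]
contact_force: [-0.4, -0.1, 0.1]
finger_gap: 0.0851
finger_force: 0.0
```

Call:
carry_out(commands=[0,0,-0.2,0,0,0,85,0,0,-0.6,0,0,0,85,0,0,-1.1,0,0,0,85,0,0,-1.7,0,0,0,85,0,0,-2.3,0,0,0,85,0,0,-2.9,0,0,0,85,0,0,-3.3,0,0,0,85,0,0,-3.3,0,0,0,85])

```text
t: 9.45
eef_pos: [0.5257, -0.0903, 0.2605]
eef_rot: [0.433, 3.106, 0.002]
contact_force: [0.1, 0.3, 0.5]
finger_gap: 0.0851
finger_force: 0.0
```

```bash
python3 - <<'E'
from h import *
import cv2
to([.5235,-.0886,.23])
a=manip.capture("scene")[:,:,::-1]
print([(d["xy"],d["conf"]) for d in manip.spot_in("tall_sleeve","scene")],[(d["xy"],d["conf"]) for d in manip.spot_in("short_sleeve","scene")])
print(proj("scene",[.5235,-.0886,.095]))
cv2.imwrite("pics/c5.png",cv2.resize(np.ascontiguousarray(a[100:250,150:300]),None,fx=3,fy=3,interpolation=cv2.INTER_CUBIC))
E
```

```text
t 9.45 pos [ 0.5257 -0.0903  0.2605] units [0.0689 0.0238 0.7617] turn [ 0.0203  0.0527 -0.0049] F [0.1101 0.2902 0.5212] gap 0.08505288883479781 0.0
[([220.3, 190.8], 0.94)] [([374.2, 299.8], 0.91)]
[[218.9738 177.9187]]
```

View pics/c5.png

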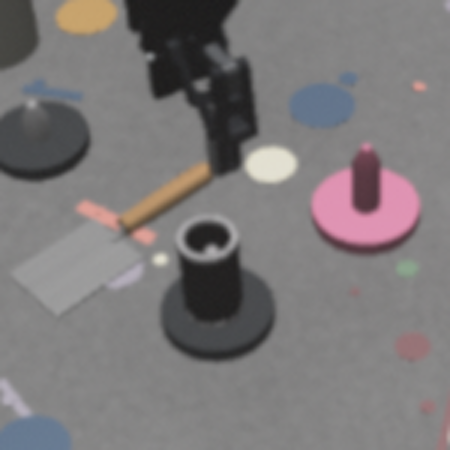

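The tall sleeve stands upright on the disc. Its rim is at crop (208,239), which is scene (219,179) against a predicted (219,178), and the spigot tip shows inside. The short sleeve is unmoved and the gripper is clear.

```bash
python3 -c "
from plant import manip
print(manip.close_job())"
```

```text
the job is handed in; nothing more can be done
None
```

The tall sleeve is fully home on the tall black spigot stand and released, the short sleeve stands where it was, and the job is handed in at about 10 s; the hand-in returned no verdict.

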